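# Tare the balance through its shuttered key well

### The job

Tare the bench balance with the vial standing on its pan: with your fingertips push the sliding metal shutter all the way off the square well, press the sunken key at the bottom of that well fully down and let it come up again, then push the shutter fully closed over the well. Do not press the key in the round well, do not force anything, and leave the vial and everything else lying around where it is: nothing is to be picked up.

Things in the scene. Friction and masses are not known exactly. Their poses are not given: they have to be found in the camera images.
- balance: (sizes in mm) bench balance, fixed, 210 deep (x, to its back) x 260 wide; origin under its centre, on the worktop. Back: white housing 38 high, round steel pan (110 across, top z = 44, centre x 45, y -25), black display. Front: low grey apron (top z = 18) with two grey key blocks at x -65, y +65 and -65; which one is left varies
- tare_block: (mm) longer grey block, fixed on the apron, 70 (x, to the back) x 116 (y, to the left) x 34 high, upper face 52 above the worktop; origin under its centre. Square well 46 x 46, 30 deep, centred at y -31 (right half), under the closed shutter. Guide rails 4 high along y at x +-30.5, 56 free between. More than 40 N on block, key or shutter is forcing it
- shutter_top (a point): (mm) top centre of the metal shutter with four pale cross ribs, a plate 54 x 54 standing 14.5 proud of the block (top 66.5 above the worktop). Slides along the block's y; pushed with the outside of closed fingers on its right (-y) or left (+y) end face, 27 from this point, free from outside. Closed at block y -31, open at +27, leaving the well free
- tare_shutter (a joint): travel of the shutter to the block's +y (left): 0 = closed over the well, 0.058 m = fully open. About 2 N friction, no spring, stays where left, firm stops at both ends. May start ajar by up to 8 mm
- tare_key_top (a point): centre of the flat top of the white square tare key, 34 x 34 mm, in the middle of the square well; released it lies 14 mm below the block's upper face (z = 38 mm)
- tare_key (a joint): travel of the tare key straight down: 0 = up, 0.006 m = fully down at its stop. Its spring needs 1.2 N to start and about 5 N to reach the stop; it comes up by itself.
- cal_block: the shorter grey block, fixed on the apron, 70 x 70 mm, 34 mm high (top at z = 52 mm), with an open round well, 46 mm across; origin under its centre
- cal_key_top (a point): centre of the top of the round white key (34 mm across) in the round well, 14 mm below the block's upper face; not to be pressed
- cal_key (a joint): travel of the round key straight down: 0 = up, 0.006 m = fully down; must stay up
- vial: clear glass vial with white screw cap, 28 mm across, 60 mm high, loose, standing on the balance pan; origin under its centre
- timer: white lab timer with keys on top, 58 x 64 x 18 mm, lying in front of the balance; origin under its centre
- spare_cap: red screw cap, 53 mm across, 25 mm high, lying in front of the balance; origin under its centre
- tape: roll of black tape, 58 mm across, 19 mm high, to the left of the work; origin under its centre
- small_bottle: small amber bottle, 57 mm across, 119 mm high, to the left; origin under its centre
- amber_bottle: amber bottle with blue cap, 94 mm across, 195 mm high, to the left; origin under its centre
- notebook: black notebook, 148 x 110 x 16 mm, far left; origin under its centre

How it is judged:
On the way, in this order (a step that is already met when the one before it is completed fails the run):
1. the shutter is pushed all the way open (value of joint tare_shutter above 0.052 m), for 0.1 s.
2. the sunken tare key is pressed fully down by the fingers, with the shutter open (value of joint tare_key above 0.0048 m and contact force between the fingers and tare_block above 0.5 N and value of joint tare_shutter above 0.045 m), for 0.1 s.
3. the key has come up and the shutter is closed over the well again (value of joint tare_key below 0.0015 m and value of joint tare_shutter below 0.004 m), for 0.1 s.
At the end, for the whole second after the job is handed in: The shutter was opened to within 6 mm of its end stop, then the tare key was pressed to within about 1 mm of its stop, then released; at the end the shutter is closed to within 4 mm, both keys are up, and the vial stands upright on the pan within 10 mm of where it was (all of step 3 and value of joint cal_key below 0.0015 m and angle between vial's own z axis and vertical below 0.1 rad and distance of vial from where it was at the start of the episode below 0.01 m and linear speed of vial below 0.02 m/s); the robot touches nothing.
It fails at once if the key in the round well is pressed (value of joint cal_key above 0.002 m).
It fails at once if the vial is shifted, lifted or tipped (distance of vial from where it was at the start of the episode above 0.01 m or angle between vial's own z axis and vertical above 0.2 rad).
It fails at once if the key, shutter or block is forced (more than 40 N) (contact force between the fingers and tare_block above 40 N).
It fails at once if a bystander is moved or lifted (more than 15 mm) (distance of any of timer, spare_cap, tape, small_bottle, amber_bottle, notebook from where it was at the start of the episode above 0.015 m).
It also fails if it takes over 45 s, if anything falls off the work surface, if the arm or the gripper's body presses on something with over 40 N, if the wrist force passes 120 N, or if a joint passes its speed limit or range.

### The arm

A 6-joint arm with a two-finger parallel gripper is mounted at the origin on a cart in front of the work surface, level with it; the furniture and walls round the work are solid. World frame = base frame: x ahead of the robot, y to its left, z up, the work surface at z = 0. Lengths are in m, angles in rad, forces in N, time in s.
With the tool pointing down it reaches from about 0.325 to 0.775 m from the base axis. Payload 5.5 kg.
Tool frame: the origin (TCP) lies between the finger pads; the fingertips stand 11 mm ahead of it and the grasp point (between the pads) lies 8 mm behind it (r.tcp_to_tips is the z of the fingertips in the tool frame, in m); z points along the fingers, y is the line along which they close (so a half turn about z gives the same grasp; the last joint's range is limited). The gripper opens to 88 mm and grips with 3 to 60 N. Pads are 20 mm wide; open, the fingers measure 115 mm over their backs; the gripper's body (75 mm by 178 mm) begins 61 mm behind the grasp point.
Start: joints at [-1.177, 0.091, 1.231, -0, 1.82, -0.057], TCP at [0.261, -0.54, 0.234] pointing down, gripper open.
Joint ranges: [-2.87, 2.87], [-0.86, 2.18], [0.17, 2.46], [-1.51, 4.65], [0.06, 2.69], [-2.65, 2.65]. Speed limits (rad/s): [2.57, 2.57, 3.01, 3.14, 3.14, 3.14].

### API

Orientations are given as a rotation vector (axis times angle).
In Python, from station import r gives the robot as it stands.
- The arm moves only by the tool step_arm, never from a script. Its argument "motion" is a list of rows, each an object of numbers: "fingers": the opening, from 0 (shut) to 1 (fully open); "x", "y", "z": the shift along the tool's x, y, z in cm; "yaw": the turn about the tool's z in rad. A call has 1 to 5 rows; each row is the pose to reach, as a shift and turn from the pose commanded when the call began, along the tool's axes at that moment; what a row does not reach only later rows make up. A row lasts 1/10 s, in which the tool goes at most 50 mm and 8.59 degrees, less where a joint would pass 70% of its speed; a pose out of reach is approached as far as the arm can. A call with a gripper value outside its range is refused whole. The fingers move at their own pace and stop on an object; "grip_force" is the grip in N (left out, the last holds). Time passes only in rows, so rows that repeat a pose let the fingers close. It gives the time, the measured TCP pose, the force, the opening and the grip force at its end, in the units of the state.
- r.get_obs(): the state, without advancing time (a new reading comes with each control period).
- r.camera(name): name is "scene" or "top" or "wrist"; returns the picture (384x512x3 uint8, blue, green, red); there is no depth.
- r.camera_model(name): a dict with "fx", "fy", "cx", "cy" (pixels), "dist_coeffs" ([k1, k2, p1, p2, k3] as OpenCV has them; the pictures are not rectified), "R" (3x3) and "t" (3): a world point X has camera coordinates R X + t; the wrist camera has in their place "T_tool_cam" (4x4, takes a point from camera to tool coordinates, whose origin is the TCP and whose axes are the flange's). Camera axes: x right, y down, z forward; pixel columns grow to the right and rows downward; lengths in m; the calibration is good to about 2 mm. A picture is of the moment at which its call begins: read the wrist's pose just before it. camera_model takes no time and is no camera call.
- r.job_done(): hands the job in; it is judged then, once.
Trained networks look in the newest picture that a camera, given by its name, has taken for a name from the list of things; names that differ only in an ending like _2 or _b are one class to them, and where a whole thing is asked for, a point or a joint stands for the part that bears it (a point fixed in the world has none). Each returns a list of dicts, best first, with "p" (0 to 1); they miss things now and then, are a little off and sometimes report something else, mostly with a low value. They report only what shows in the picture. A call takes as long as a camera call.
- r.boxes_of(label, camera): "rect" ([left, top, width, height] in pixels, round what is visible of it).
- r.trace(label, camera): "mask" (384x512 bool, what is visible of it) and "rect" ([left, top, width, height] in pixels, round what is visible of it).
The state is a dict: "t": time; "joints": joint angles; "qvel": joint speeds; "joint_torque": joint torques, N m; "eef_pos": TCP position; "ee_rot": TCP orientation; "ft_force": force on the tool from outside, world axes, zero at the start; "moment": the same for the moment, N m; "gripper_width": opening from 0.0 (shut) to 1.0 (fully open); "grip_force": force on a finger pad.
Only numpy, scipy, OpenCV 4.12 (cv2) and the standard library are available. Lean on these libraries where they do the work, as an engineer would, in place of code of your own. Each camera call takes 0.05 s, during which the arm holds its last target. There are 200 camera calls.

## Working session

There is one attempt and no reset: what is moved stays moved. The work goes in short steps, Python scripts to look and compute and a tool call to move; the robot and the scene stay as the last step left them, time stands still between calls to the robot, and variables do not carry over. Pictures are saved under pics/ and viewed, at most 10 in all, crops included, and the job is handed in when it is done.

Besides the shell and the picture viewer there is one more tool, called after "Request:" as name(argument=value, ...), one argument or row to a line, values as JSON. step_arm: Moves the arm, as the interface text tells. Its arguments: {"type":"object","properties":{"motion":{"type":"array","items":{"type":"object","properties":{"fingers":{"type":"number"},"x":{"type":"number"},"y":{"type":"number"},"z":{"type":"number"},"yaw":{"type":"number"}}}},"grip_force":{"type":"number"}},"required":["motion"]}

```bash
mkdir -p pics; ls; python3 - <<'E'
from station import r
import cv2,numpy as np
o=r.get_obs();print(o)
for c in("top","scene"):
    im=r.camera(c);cv2.imwrite(f"pics/{c}0.png",im)
    for l in("tare_block","shutter_top","cal_block","vial","balance"):
        print(c,l,[(round(d["p"],2),d["rect"]) for d in r.boxes_of(l,c)[:2]])
    m=r.camera_model(c);print({k:np.round(v,4).tolist() for k,v in m.items()})
print(r.tcp_to_tips, r.camera_model("wrist"))
E
```

```text
pics
{'t': 0.0, 'joints': array([-1.17671356e+00,  9.18640868e-02,  1.23188010e+00, -4.86198292e-06,
        1.81980070e+00, -5.66943437e-02]), 'qvel': array([-4.86374941e-04,  1.02483429e-03, -1.50633907e-03, -3.68002680e-05,
       -1.45834185e-03,  3.61466089e-04]), 'joint_torque': array([-4.50803827e-04, -4.46450579e+01, -4.06450295e+01,  6.98469020e-02,
        2.90849997e-02, -1.28075139e-04]), 'eef_pos': array([ 0.26129277, -0.53980957,  0.232507  ]), 'ee_rot': array([-3.06025874e+00, -7.01667409e-01,  5.21839239e-04]), 'ft_force': array([ 0.48410234, -0.33420598,  0.2824943 ]), 'moment': array([ 0.01928657, -0.00799041,  0.06646461]), 'grip_force': 0.0, 'gripper_width': 1.0020669735566445}
top tare_block [(0.96, [363.1, 190.0, 41.1, 22.5]), (0.62, [315.5, 145.9, 88.7, 69.6])]
top shutter_top [(0.89, [384.5, 192.2, 20.1, 17.1]), (0.64, [332.3, 219.2, 23.4, 16.6])]
top cal_block [(0.59, [324.8, 187.7, 26.3, 26.9])]
top vial [(0.55, [363.3, 154.9, 10.9, 11.1])]
top balance [(0.71, [315.8, 147.2, 89.2, 67.9]), (0.19, [385.4, 190.9, 21.9, 21.1])]
{'fx': 483.0915, 'fy': 483.0915, '
[... 573 characters left out ...]
-0.0862, 0.0, 0.0, 0.0, 0.0], 'R': [[0.4899, -0.8717, 0.01], [-0.4074, -0.239, -0.8814], [0.7708, 0.4277, -0.4722]], 't': [-0.2273, 0.2826, 0.7767]}
0.011 {'fx': 279.3839598328614, 'fy': 279.3839598328614, 'cx': 256.7442699124815, 'cy': 189.3338424783219, 'dist_coeffs': array([-0.03497674,  0.        ,  0.        ,  0.        ,  0.        ]), 'T_tool_cam': array([[-7.67973260e-05, -9.54091798e-01, -2.99514332e-01,
         8.23594767e-02],
       [ 9.99999989e-01, -1.10203719e-04,  9.46436815e-05,
        -1.98797653e-04],
       [-1.23306353e-04, -2.99514321e-01,  9.54091796e-01,
        -1.50401278e-01],
       [ 0.00000000e+00,  0.00000000e+00,  0.00000000e+00,
         1.00000000e+00]])}
```

```bash
python3 - <<'E'
import cv2
a=cv2.imread("pics/top0.png")[130:250,290:430];b=cv2.imread("pics/scene0.png")[180:285,300:440]
cv2.imwrite("pics/a.png",cv2.resize(a,None,fx=5,fy=5,interpolation=2)[:600])
E
cat > h.py <<'E'
import numpy as np,cv2
from scipy.spatial.transform import Rotation as Ro
def ray(r,cam,uv,obs=None):
    m=r.camera_model(cam);K=np.array([[m["fx"],0,m["cx"]],[0,m["fy"],m["cy"]],[0,0,1.]])
    p=cv2.undistortPoints(np.array(uv,float).reshape(-1,1,2),K,np.array(m["dist_coeffs"]))[:,0]
    d=np.c_[p,np.ones(len(p))]
    if cam=="wrist":
        Rt=Ro.from_rotvec(obs["ee_rot"]).as_matrix();T=np.array(m["T_tool_cam"])
        return obs["eef_pos"]+Rt@T[:3,3], d@(Rt@T[:3,:3]).T
    R=np.array(m["R"]);return -R.T@np.array(m["t"]), d@R
def atz(r,cam,uv,z,obs=None):
    c,d=ray(r,cam,uv,obs);return c+d*((z-c[2])/d[:,2])[:,None]
E
```

```text
(no output)
```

View pics/a.png

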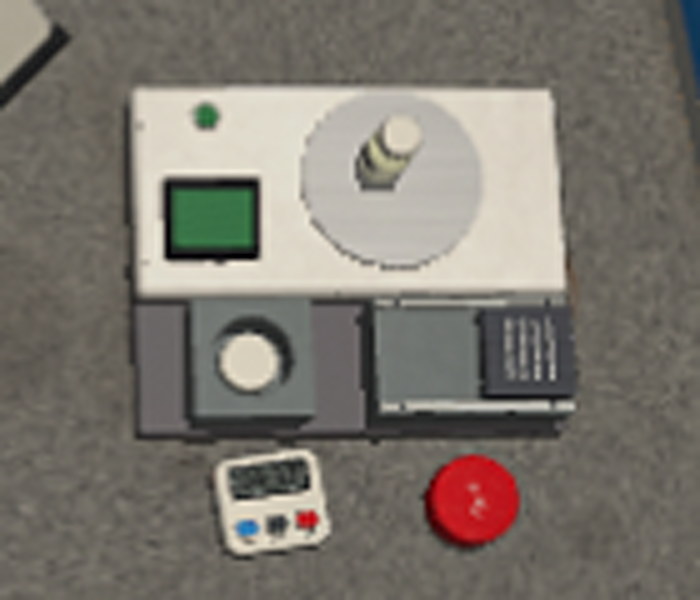

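The top view shows the round-well block on the left and the tare block on the right. The shutter centre is at about px (396,200), with the timer and red cap in front of the blocks.

```bash
python3 - <<'E'
from station import r
from h import *
np.set_printoptions(precision=4,suppress=True)
f=lambda p:(np.array(p)/5+[290,130])-0.4
print("shutter",atz(r,"top",f([(485,308),(562,308),(573,396),(482,396),(528,352)]),.0665))
print("housing",atz(r,"top",f([(133,90),(552,90),(565,292),(135,295)]),.038))
print("block rail",atz(r,"top",f([(372,302),(375,412),(575,409)]),.054))
print("cap/timer",atz(r,"top",f([(473,500),(270,500)]),.02))
print("vial",atz(r,"top",f([(402,133)]),.104))
E
```

```text
shutter [[ 0.5262 -0.3636  0.0665]
 [ 0.5247 -0.4095  0.0665]
 [ 0.4725 -0.4111  0.0665]
 [ 0.4744 -0.3573  0.0665]
 [ 0.4993 -0.3868  0.0665]]
housing [[ 0.6731 -0.1693  0.038 ]
 [ 0.6663 -0.4257  0.038 ]
 [ 0.5404 -0.4211  0.038 ]
 [ 0.5469 -0.163   0.038 ]]
block rail [[ 0.5346 -0.3001  0.054 ]
 [ 0.4694 -0.2968  0.054 ]
 [ 0.4669 -0.4155  0.054 ]]
cap/timer [[ 0.4204 -0.3593  0.02  ]
 [ 0.425  -0.2381  0.02  ]]
vial [[ 0.6223 -0.3142  0.104 ]]
```

Request:
step_arm(
  motion=[
    {"x": 5,"y": -0.4,"z": 0.6,"yaw": 0.1,"fingers": 0},
    {"x": 10,"y": -0.8,"z": 1.2,"yaw": 0.2,"fingers": 0},
    {"x": 15,"y": -1.2,"z": 1.8,"yaw": 0.3,"fingers": 0},
    {"x": 20,"y": -1.6,"z": 2.4,"yaw": 0.4,"fingers": 0},
    {"x": 25,"y": -2,"z": 3,"yaw": 0.476,"fingers": 0},
  ],
)

```text
t: 1.1
eef_pos: [0.477, -0.4133, 0.2039]
ee_rot: [3.141, -0.046, 0.001]
ft_force: [0.5, -1.4, 0.1]
gripper_width: 0.585
grip_force: 0.0
```

Request:
step_arm(
  motion=[
    {"fingers": 0},
    {"fingers": 0},
  ],
)

```text
invalid input at $.motion[0]: expected keys fingers, x, y, z, yaw
```

```bash
python3 - <<'E'
from station import r
from h import *
o=r.get_obs();print(o["t"],o["eef_pos"],o["ee_rot"],o["gripper_width"])
print(Ro.from_rotvec(o["ee_rot"]).as_matrix().round(3))
im=r.camera("wrist");cv2.imwrite("pics/w0.png",im)
for l in("tare_block","shutter_top"): print(l,[(round(d["p"],2),d["rect"]) for d in r.boxes_of(l,"wrist")[:2]])
E
```

```text
1.1 [ 0.47699548 -0.4132569   0.20391331] [ 3.14087082e+00 -4.60223351e-02  5.08745333e-04] 0.5845890620216958
[[ 1.    -0.029  0.   ]
 [-0.029 -1.    -0.   ]
 [ 0.     0.    -1.   ]]
tare_block [(0.66, [148.4, 120.9, 108.8, 69.3])]
shutter_top [(0.72, [203.1, 132.4, 52.3, 56.3]), (0.3, [100.8, 188.1, 54.4, 47.2])]
```

View pics/w0.png

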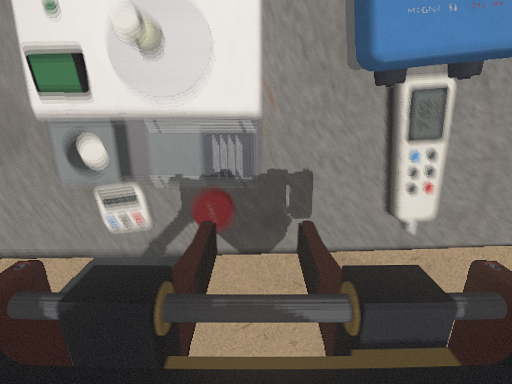

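The picture is blurred because the arm was still moving. The shutter is at px (229,158), the block at 148–257 × 121–190, and a blue device stands at the right rear. I'll let the fingers close and look again.

Request:
step_arm(
  motion=[
    {"x": 0,"y": 0,"z": 0,"yaw": 0,"fingers": 0},
    {"x": 0,"y": 0,"z": 0,"yaw": 0,"fingers": 0},
    {"x": 0,"y": 0,"z": 0,"yaw": 0,"fingers": 0},
    {"x": 0,"y": 0,"z": 0,"yaw": 0,"fingers": 0},
  ],
)

```text
t: 1.65
eef_pos: [0.4746, -0.4154, 0.2044]
ee_rot: [3.141, -0.042, 0.001]
ft_force: [1.0, -0.5, -0.4]
gripper_width: 0.082
grip_force: 0.0
```

```bash
python3 - <<'E'
from station import r
from h import *
o=r.get_obs();print(o["t"],o["eef_pos"],o["ee_rot"],o["gripper_width"],o["ft_force"])
im=r.camera("wrist");cv2.imwrite("pics/w1.png",cv2.resize(im[90:210,120:280],None,fx=5,fy=5,interpolation=2))
for z in (0,.06,.12): print("blue",z,atz(r,"wrist",[(350,65),(380,80)],z,o))
E
```

```text
1.65 [ 0.47457928 -0.41539449  0.20438189] [ 3.14077912e+00 -4.22148414e-02  6.13565137e-04] 0.08204313596595154 [ 0.95320124 -0.49255853 -0.39340836]
blue 0 [[ 0.59629498 -0.52885956  0.        ]
 [ 0.57895909 -0.56620094  0.        ]]
blue 0.06 [[ 0.58961298 -0.51001524  0.06      ]
 [ 0.57520863 -0.54104213  0.06      ]]
blue 0.12 [[ 0.58293099 -0.49117092  0.12      ]
 [ 0.57145816 -0.51588332  0.12      ]]
```

View pics/w1.png

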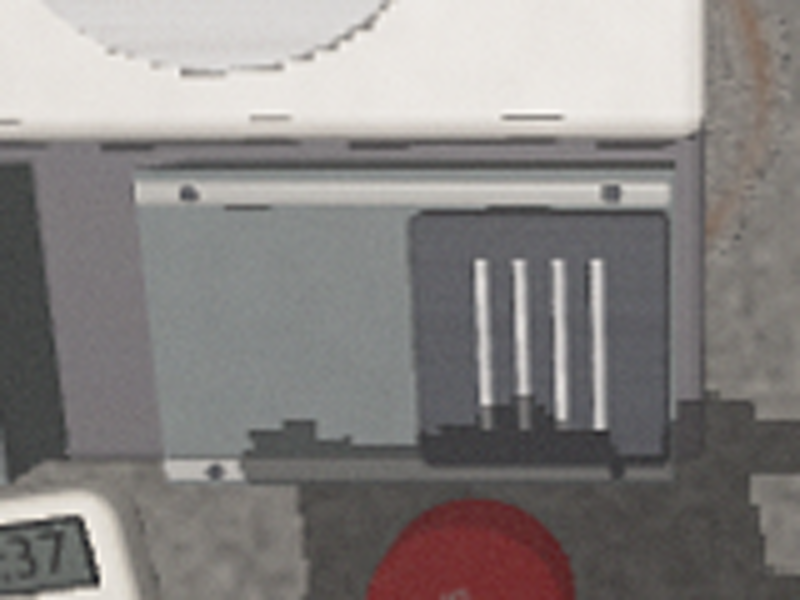

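The sharper view puts the shutter corners at crop px (412,212)–(667,462). It is roughly closed, and its right end face is free.

```bash
python3 - <<'E'
from station import r
from h import *
np.set_printoptions(precision=4,suppress=True)
o=r.get_obs()
f=lambda p:(np.array(p)/5+[120,90])-0.4
print("shutter",atz(r,"wrist",f([(412,212),(667,212),(667,462),(420,465)]),.0665,o))
print("rails",atz(r,"wrist",f([(135,180),(670,180),(672,480),(165,482)]),.056,o))
print("housing corner",atz(r,"wrist",f([(0,122),(700,122)]),.038,o))
print(o["eef_pos"])
E
```

```text
shutter [[ 0.5293 -0.361   0.0665]
 [ 0.5278 -0.4129  0.0665]
 [ 0.475  -0.4113  0.0665]
 [ 0.4757 -0.3582  0.0665]]
rails [[ 0.5367 -0.301   0.056 ]
 [ 0.5334 -0.4136  0.056 ]
 [ 0.4678 -0.412   0.056 ]
 [ 0.4704 -0.2983  0.056 ]]
housing corner [[ 0.5491 -0.2655  0.038 ]
 [ 0.5443 -0.4203  0.038 ]]
[ 0.4747 -0.4152  0.2043]
```

Request:
step_arm(
  motion=[
    {"x": 1.4,"y": 3.4,"z": 2,"yaw": 0,"fingers": 0},
    {"x": 2.7,"y": 3.4,"z": 6,"yaw": 0,"fingers": 0},
    {"x": 2.7,"y": 3.4,"z": 10,"yaw": 0,"fingers": 0},
    {"x": 2.7,"y": 3.4,"z": 13,"yaw": 0,"fingers": 0},
    {"x": 2.7,"y": 3.4,"z": 13.5,"yaw": 0,"fingers": 0},
  ],
)

```text
t: 2.2
eef_pos: [0.4993, -0.4476, 0.0631]
ee_rot: [-3.135, 0.04, 0.01]
ft_force: [-0.2, -0.0, -0.2]
gripper_width: 0.005
grip_force: 0.0
```

Request:
step_arm(
  motion=[
    {"x": 0,"y": 0,"z": 0,"yaw": 0,"fingers": 0},
    {"x": 0,"y": 0,"z": 0,"yaw": 0,"fingers": 0},
  ],
)

```text
t: 2.4
eef_pos: [0.5023, -0.4501, 0.0718]
ee_rot: [3.139, -0.04, 0.004]
ft_force: [-1.4, 0.2, 0.7]
gripper_width: 0.004
grip_force: 0.0
```

Request:
step_arm(
  motion=[
    {"x": 0,"y": -0.7,"z": 0.1,"yaw": 0,"fingers": 0},
    {"x": 0,"y": -1.4,"z": 0.1,"yaw": 0,"fingers": 0},
    {"x": 0,"y": -2.1,"z": 0.1,"yaw": 0,"fingers": 0},
    {"x": 0,"y": -2.8,"z": 0.1,"yaw": 0,"fingers": 0},
    {"x": 0,"y": -3.5,"z": 0.1,"yaw": 0,"fingers": 0},
  ],
)

```text
t: 2.9
eef_pos: [0.5028, -0.4139, 0.0686]
ee_rot: [3.14, -0.039, 0.001]
ft_force: [0.2, -2.5, 0.9]
gripper_width: 0.006
grip_force: 1.0
```

Contact shows about 2.5 N, so the shutter is sliding.

Request:
step_arm(
  motion=[
    {"x": 0,"y": -0.8,"z": 0,"yaw": 0,"fingers": 0},
    {"x": 0,"y": -1.6,"z": 0,"yaw": 0,"fingers": 0},
    {"x": 0,"y": -2.4,"z": 0,"yaw": 0,"fingers": 0},
    {"x": 0,"y": -3.2,"z": 0,"yaw": 0,"fingers": 0},
    {"x": 0,"y": -3.7,"z": 0,"yaw": 0,"fingers": 0},
  ],
)

```text
t: 3.4
eef_pos: [0.5035, -0.3763, 0.068]
ee_rot: [-3.141, 0.039, -0.0]
ft_force: [0.9, -1.4, 1.8]
gripper_width: 0.005
grip_force: 1.0
```

Request:
step_arm(
  motion=[
    {"x": 0,"y": -0.2,"z": 0,"yaw": 0,"fingers": 0},
    {"x": 0,"y": -0.4,"z": 0,"yaw": 0,"fingers": 0},
    {"x": 0,"y": -0.4,"z": 0,"yaw": 0,"fingers": 0},
  ],
)

```text
t: 3.7
eef_pos: [0.5035, -0.3728, 0.0677]
ee_rot: [-3.141, 0.039, 0.001]
ft_force: [0.5, -0.7, 0.7]
gripper_width: 0.004
grip_force: 0.2
```

Request:
step_arm(
  motion=[
    {"x": 0,"y": -0.15,"z": 0,"yaw": 0,"fingers": 0},
    {"x": 0,"y": -0.3,"z": 0,"yaw": 0,"fingers": 0},
    {"x": 0,"y": -0.3,"z": 0,"yaw": 0,"fingers": 0},
  ],
)

```text
t: 4.0
eef_pos: [0.5035, -0.37, 0.0677]
ee_rot: [-3.141, 0.04, 0.001]
ft_force: [0.1, -1.8, -0.2]
gripper_width: 0.003
grip_force: 0.6
```

Request:
step_arm(
  motion=[
    {"x": 0,"y": -0.15,"z": 0,"yaw": 0,"fingers": 0},
    {"x": 0,"y": -0.2,"z": 0,"yaw": 0,"fingers": 0},
  ],
)

```text
t: 4.2
eef_pos: [0.5036, -0.368, 0.0677]
ee_rot: [-3.141, 0.04, 0.001]
ft_force: [0.2, -2.0, -0.1]
gripper_width: 0.004
grip_force: 0.9
```

Request:
step_arm(
  motion=[
    {"x": 0,"y": -0.15,"z": 0,"yaw": 0,"fingers": 0},
    {"x": 0,"y": -0.25,"z": 0,"yaw": 0,"fingers": 0},
  ],
)

```text
t: 4.4
eef_pos: [0.5036, -0.3655, 0.0677]
ee_rot: [-3.141, 0.04, 0.001]
ft_force: [-0.3, -2.3, -1.5]
gripper_width: 0.006
grip_force: 0.9
```

Request:
step_arm(
  motion=[
    {"x": 0,"y": -0.1,"z": 0,"yaw": 0,"fingers": 0},
    {"x": 0,"y": -0.2,"z": 0,"yaw": 0,"fingers": 0},
  ],
)

```text
t: 4.6
eef_pos: [0.5036, -0.365, 0.0679]
ee_rot: [3.138, -0.041, 0.0]
ft_force: [1.9, -8.7, -3.7]
gripper_width: 0.006
grip_force: 4.5
```

The shutter has reached its stop at 8.7 N. I'll back off, lift and look into the well.

Request:
step_arm(
  motion=[
    {"x": 0,"y": 0.7,"z": 0,"yaw": 0,"fingers": 0},
    {"x": 0,"y": 2,"z": 0,"yaw": 0,"fingers": 0},
    {"x": -0.5,"y": 2.2,"z": -4,"yaw": 0,"fingers": 0},
    {"x": -1.5,"y": 2.2,"z": -8,"yaw": 0,"fingers": 0},
    {"x": -2,"y": 2.2,"z": -12,"yaw": 0,"fingers": 0},
  ],
)

```text
t: 5.1
eef_pos: [0.4825, -0.3855, 0.189]
ee_rot: [-3.14, 0.04, 0.001]
ft_force: [1.3, 0.6, 0.0]
gripper_width: 0.005
grip_force: 0.0
```

Request:
step_arm(
  motion=[
    {"x": 0,"y": 0,"z": 0,"yaw": 0,"fingers": 0},
    {"x": 0,"y": 0,"z": 0,"yaw": 0,"fingers": 0},
    {"x": 0,"y": 0,"z": 0,"yaw": 0,"fingers": 0},
    {"x": 0,"y": 0,"z": 0,"yaw": 0,"fingers": 0},
  ],
)

```text
t: 5.5
eef_pos: [0.4828, -0.3847, 0.1856]
ee_rot: [-3.139, 0.039, 0.004]
ft_force: [-0.3, -1.3, -0.5]
gripper_width: 0.003
grip_force: 0.0
```

```bash
python3 - <<'E'
from station import r
from h import *
o=r.get_obs();print(o["t"],o["eef_pos"],o["ee_rot"],o["ft_force"])
im=r.camera("wrist");cv2.imwrite("pics/w2.png",cv2.resize(im[90:240,160:360],None,fx=4,fy=4,interpolation=2))
for l in("tare_key_top","shutter_top"): print(l,[(round(d["p"],2),d["rect"]) for d in r.boxes_of(l,"wrist")[:3]])
E
```

```text
5.5 [ 0.48282573 -0.38473835  0.18555345] [-3.1387129   0.03938507  0.00434106] [-0.34568658 -1.32389423 -0.47464798]
tare_key_top [(0.69, [242.6, 149.7, 29.7, 29.5])]
shutter_top [(0.56, [171.4, 138.8, 60.7, 58.9])]
```

View pics/w2.png

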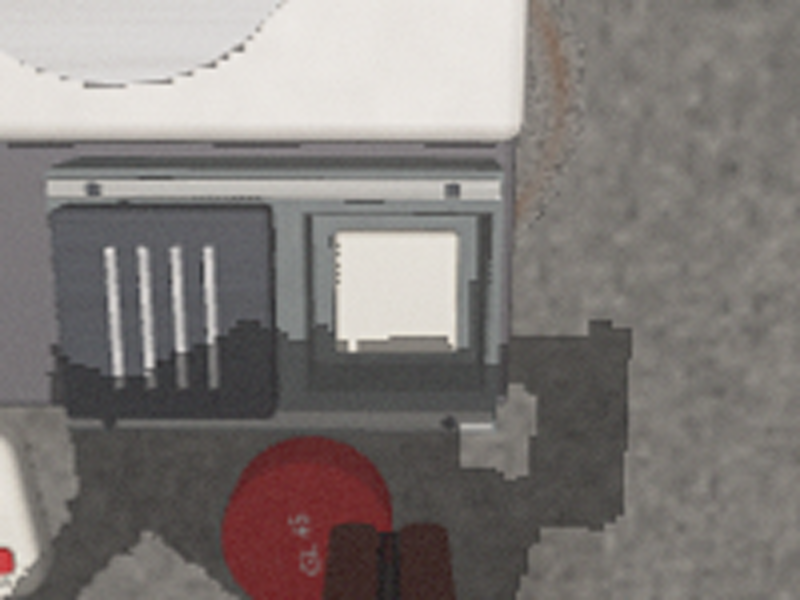

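The shutter is open. The white key covers crop px (335,232)–(458,352), and the well opening runs from about (308,213) to (492,~400).

```bash
python3 - <<'E'
from station import r
from h import *
np.set_printoptions(precision=4,suppress=True)
o=r.get_obs()
f=lambda p:(np.array(p)/4+[160,90])-0.4
print("key",atz(r,"wrist",f([(335,232),(458,232),(458,350),(337,352),(397,292)]),.038,o))
print("well",atz(r,"wrist",f([(308,213),(492,213)]),.052,o))
print("shutter",atz(r,"wrist",f([(50,207),(272,207),(275,415)]),.0665,o))
print(o["eef_pos"])
E
```

```text
key [[ 0.5185 -0.3711  0.038 ]
 [ 0.5176 -0.4041  0.038 ]
 [ 0.4849 -0.4039  0.038 ]
 [ 0.4852 -0.3704  0.038 ]
 [ 0.5017 -0.3874  0.038 ]]
well [[ 0.5257 -0.3652  0.052 ]
 [ 0.5245 -0.412   0.052 ]]
shutter [[ 0.5309 -0.304   0.0665]
 [ 0.5294 -0.3577  0.0665]
 [ 0.4766 -0.3555  0.0665]]
[ 0.483  -0.3848  0.1865]
```

Request:
step_arm(
  motion=[
    {"x": 1,"y": 0.2,"z": 3,"yaw": 0,"fingers": 0},
    {"x": 1.9,"y": 0.3,"z": 6,"yaw": 0,"fingers": 0},
    {"x": 1.9,"y": 0.3,"z": 9,"yaw": 0,"fingers": 0},
    {"x": 1.9,"y": 0.3,"z": 11,"yaw": 0,"fingers": 0},
    {"x": 1.9,"y": 0.3,"z": 11.5,"yaw": 0,"fingers": 0},
  ],
)

```text
t: 6.15
eef_pos: [0.5008, -0.3872, 0.0687]
ee_rot: [-3.137, 0.039, 0.008]
ft_force: [0.2, -0.2, -0.2]
gripper_width: 0.002
grip_force: 0.0
```

Request:
step_arm(
  motion=[
    {"x": 0,"y": 0,"z": 0,"yaw": 0,"fingers": 0},
    {"x": 0,"y": 0,"z": 0,"yaw": 0,"fingers": 0},
    {"x": 0,"y": 0,"z": 0,"yaw": 0,"fingers": 0},
  ],
)

```text
t: 6.45
eef_pos: [0.5029, -0.3893, 0.075]
ee_rot: [3.139, -0.04, 0.004]
ft_force: [-0.1, -0.7, 0.4]
gripper_width: 0.003
grip_force: 0.0
```

Request:
step_arm(
  motion=[
    {"x": -0.1,"y": -0.1,"z": 0.5,"yaw": 0,"fingers": 0},
    {"x": -0.1,"y": -0.1,"z": 1,"yaw": 0,"fingers": 0},
    {"x": -0.1,"y": -0.1,"z": 1.5,"yaw": 0,"fingers": 0},
    {"x": -0.1,"y": -0.1,"z": 2,"yaw": 0,"fingers": 0},
    {"x": -0.1,"y": -0.1,"z": 2.2,"yaw": 0,"fingers": 0},
  ],
)

```text
t: 6.95
eef_pos: [0.5008, -0.3873, 0.0498]
ee_rot: [-3.14, 0.04, 0.002]
ft_force: [0.0, -0.0, 0.2]
gripper_width: 0.003
grip_force: 0.0
```

Request:
step_arm(
  motion=[
    {"x": 0,"y": 0,"z": 0.2,"yaw": 0,"fingers": 0},
    {"x": 0,"y": 0,"z": 0.3,"yaw": 0,"fingers": 0},
  ],
)

```text
t: 7.15
eef_pos: [0.5011, -0.3875, 0.048]
ee_rot: [-3.141, 0.04, 0.001]
ft_force: [-1.8, 0.6, 1.9]
gripper_width: 0.004
grip_force: 1.0
```

Contact at about z 0.048. Pressing on down.

Request:
step_arm(
  motion=[
    {"x": 0,"y": 0,"z": 0.15,"yaw": 0,"fingers": 0},
    {"x": 0,"y": 0,"z": 0.3,"yaw": 0,"fingers": 0},
    {"x": 0,"y": 0,"z": 0.35,"yaw": 0,"fingers": 0},
  ],
)

```text
t: 7.45
eef_pos: [0.5013, -0.3877, 0.0448]
ee_rot: [3.141, -0.04, 0.001]
ft_force: [-2.7, 1.7, 3.4]
gripper_width: 0.009
grip_force: 2.0
```

Request:
step_arm(
  motion=[
    {"x": 0,"y": 0,"z": 0.15,"yaw": 0,"fingers": 0},
    {"x": 0,"y": 0,"z": 0.15,"yaw": 0,"fingers": 0},
  ],
)

```text
t: 7.65
eef_pos: [0.5013, -0.3877, 0.0434]
ee_rot: [3.141, -0.04, 0.0]
ft_force: [-2.3, 0.9, 4.3]
gripper_width: 0.005
grip_force: 2.4
```

Request:
step_arm(
  motion=[
    {"x": 0,"y": 0,"z": 0.1,"yaw": 0,"fingers": 0},
    {"x": 0,"y": 0,"z": 0.2,"yaw": 0,"fingers": 0},
    {"x": 0,"y": 0,"z": 0.2,"yaw": 0,"fingers": 0},
  ],
)

```text
t: 7.95
eef_pos: [0.5013, -0.3877, 0.0432]
ee_rot: [3.141, -0.04, 0.001]
ft_force: [-5.3, 5.2, 12.5]
gripper_width: 0.008
grip_force: 6.2
```

Request:
step_arm(
  motion=[
    {"x": 0,"y": 0,"z": 0.1,"yaw": 0,"fingers": 0},
    {"x": 0,"y": 0,"z": 0.1,"yaw": 0,"fingers": 0},
    {"x": 0,"y": 0,"z": 0.1,"yaw": 0,"fingers": 0},
  ],
)

```text
t: 8.25
eef_pos: [0.5013, -0.3877, 0.0431]
ee_rot: [3.14, -0.039, 0.002]
ft_force: [-6.3, 7.1, 16.2]
gripper_width: 0.007
grip_force: 8.0
```

The key is fully down: firm stop at 16 N. I'll release straight up and take a picture from above.

Request:
step_arm(
  motion=[
    {"x": 0,"y": 0,"z": -0.7,"yaw": 0,"fingers": 0},
    {"x": 0,"y": 0,"z": -2,"yaw": 0,"fingers": 0},
    {"x": 0,"y": 0,"z": -5,"yaw": 0,"fingers": 0},
    {"x": 0,"y": -3,"z": -8,"yaw": 0,"fingers": 0},
    {"x": 0,"y": -7,"z": -8,"yaw": 0,"fingers": 0},
  ],
)

```text
t: 8.75
eef_pos: [0.5047, -0.3196, 0.1255]
ee_rot: [3.136, -0.044, 0.011]
ft_force: [0.2, 0.1, 0.1]
gripper_width: 0.003
grip_force: 0.0
```

Request:
step_arm(
  motion=[
    {"x": 0,"y": -2.5,"z": 0,"yaw": 0,"fingers": 0},
    {"x": 0,"y": -4.6,"z": 0,"yaw": 0,"fingers": 0},
    {"x": 0,"y": -4.6,"z": 0,"yaw": 0,"fingers": 0},
    {"x": 0,"y": -4.6,"z": 0,"yaw": 0,"fingers": 0},
  ],
)

```text
t: 9.15
eef_pos: [0.5043, -0.2719, 0.1202]
ee_rot: [3.141, -0.038, 0.001]
ft_force: [-0.5, 0.0, 0.8]
gripper_width: 0.008
grip_force: 0.0
```

Request:
step_arm(
  motion=[
    {"x": 0,"y": 0,"z": 1.5,"yaw": 0,"fingers": 0},
    {"x": 0,"y": 0,"z": 3,"yaw": 0,"fingers": 0},
    {"x": 0,"y": 0,"z": 4.2,"yaw": 0,"fingers": 0},
    {"x": 0,"y": 0,"z": 4.9,"yaw": 0,"fingers": 0},
    {"x": 0,"y": 0,"z": 5.1,"yaw": 0,"fingers": 0},
  ],
)

```text
t: 9.65
eef_pos: [0.5033, -0.2714, 0.0668]
ee_rot: [-3.14, 0.04, 0.004]
ft_force: [-0.3, -0.0, 0.5]
gripper_width: 0.004
grip_force: 0.0
```

Request:
step_arm(
  motion=[
    {"x": 0,"y": 0.6,"z": 0,"yaw": 0,"fingers": 0},
    {"x": 0,"y": 1.2,"z": 0,"yaw": 0,"fingers": 0},
    {"x": 0,"y": 1.9,"z": 0.1,"yaw": 0,"fingers": 0},
    {"x": 0,"y": 2.6,"z": 0.1,"yaw": 0,"fingers": 0},
    {"x": 0,"y": 3.3,"z": 0.1,"yaw": 0,"fingers": 0},
  ],
)

```text
t: 10.15
eef_pos: [0.5036, -0.3051, 0.0685]
ee_rot: [-3.141, 0.04, -0.001]
ft_force: [1.1, 2.6, 2.5]
gripper_width: 0.003
grip_force: 1.0
```

Request:
step_arm(
  motion=[
    {"x": 0,"y": 0.8,"z": 0,"yaw": 0,"fingers": 0},
    {"x": 0,"y": 1.6,"z": 0,"yaw": 0,"fingers": 0},
    {"x": 0,"y": 2.4,"z": 0,"yaw": 0,"fingers": 0},
    {"x": 0,"y": 3.2,"z": 0,"yaw": 0,"fingers": 0},
    {"x": 0,"y": 3.8,"z": 0,"yaw": 0,"fingers": 0},
  ],
)

```text
t: 10.65
eef_pos: [0.5023, -0.3434, 0.0679]
ee_rot: [3.141, -0.04, 0.0]
ft_force: [0.3, 2.9, 2.4]
gripper_width: 0.004
grip_force: 1.0
```

Request:
step_arm(
  motion=[
    {"x": 0,"y": 0.2,"z": 0,"yaw": 0,"fingers": 0},
    {"x": 0,"y": 0.4,"z": 0,"yaw": 0,"fingers": 0},
    {"x": 0,"y": 0.5,"z": 0,"yaw": 0,"fingers": 0},
  ],
)

```text
t: 10.95
eef_pos: [0.5021, -0.3476, 0.0678]
ee_rot: [-3.141, 0.04, 0.001]
ft_force: [0.3, 1.5, 1.4]
gripper_width: 0.007
grip_force: 0.9
```

Request:
step_arm(
  motion=[
    {"x": 0,"y": 0.15,"z": 0,"yaw": 0,"fingers": 0},
    {"x": 0,"y": 0.2,"z": 0,"yaw": 0,"fingers": 0},
  ],
)

```text
t: 11.15
eef_pos: [0.5021, -0.3495, 0.0678]
ee_rot: [-3.141, 0.039, 0.0]
ft_force: [0.0, 2.4, 0.6]
gripper_width: 0.006
grip_force: 0.9
```

Request:
step_arm(
  motion=[
    {"x": 0,"y": 0.15,"z": 0,"yaw": 0,"fingers": 0},
    {"x": 0,"y": 0.25,"z": 0,"yaw": 0,"fingers": 0},
  ],
)

```text
t: 11.35
eef_pos: [0.502, -0.3509, 0.0678]
ee_rot: [-3.139, 0.039, 0.001]
ft_force: [-0.4, 8.6, 2.6]
gripper_width: 0.006
grip_force: 4.2
```

Request:
step_arm(
  motion=[
    {"x": 0,"y": 0.15,"z": 0,"yaw": 0,"fingers": 0},
    {"x": 0,"y": 0.2,"z": 0,"yaw": 0,"fingers": 0},
  ],
)

```text
t: 11.55
eef_pos: [0.5021, -0.351, 0.0679]
ee_rot: [-3.135, 0.037, 0.002]
ft_force: [-2.4, 14.0, 4.6]
gripper_width: 0.005
grip_force: 6.9
```

The shutter is closed against its stop at 14 N. I'll retreat and check.

Request:
step_arm(
  motion=[
    {"x": 0,"y": -0.8,"z": 0,"yaw": 0,"fingers": 0},
    {"x": 0,"y": -2,"z": -1,"yaw": 0,"fingers": 0},
    {"x": 0,"y": -2,"z": -5,"yaw": 0,"fingers": 0},
    {"x": -1,"y": -1,"z": -9,"yaw": 0,"fingers": 0},
    {"x": -2.5,"y": 0,"z": -12.5,"yaw": 0,"fingers": 0},
  ],
)

```text
t: 12.05
eef_pos: [0.4773, -0.3532, 0.1958]
ee_rot: [3.139, -0.037, 0.002]
ft_force: [0.4, -1.0, 0.6]
gripper_width: 0.006
grip_force: 0.0
```

Request:
step_arm(
  motion=[
    {"x": 0,"y": 0,"z": 0,"yaw": 0,"fingers": 0},
    {"x": 0,"y": 0,"z": 0,"yaw": 0,"fingers": 0},
    {"x": 0,"y": 0,"z": 0,"yaw": 0,"fingers": 0},
    {"x": 0,"y": 0,"z": 0,"yaw": 0,"fingers": 0},
    {"x": 0,"y": 0,"z": 0,"yaw": 0,"fingers": 0},
  ],
)

```text
t: 12.55
eef_pos: [0.4769, -0.3529, 0.1913]
ee_rot: [-3.14, 0.039, 0.003]
ft_force: [0.8, -0.2, 0.3]
gripper_width: 0.002
grip_force: 0.0
```

```bash
python3 - <<'E'
from station import r
from h import *
o=r.get_obs();print(o["t"],o["eef_pos"],o["qvel"].round(3),o["ft_force"])
cv2.imwrite("pics/w3.png",r.camera("wrist"))
E
```

```text
12.55 [ 0.47690111 -0.35287295  0.19127029] [-0.003 -0.002 -0.006 -0.001  0.003 -0.001] [ 0.76477768 -0.18731499  0.31009518]
```

View pics/w3.png

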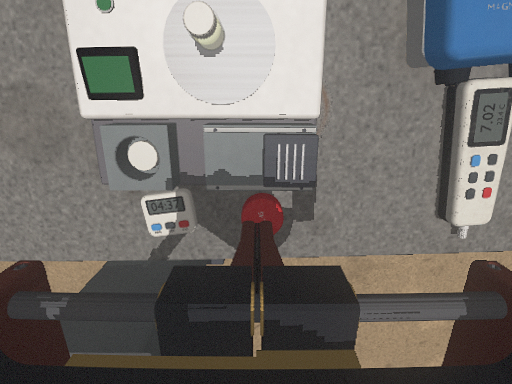

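The shutter is closed flush at the right end (px 263–318 × 134–186), and the vial is upright at (203,25). The cap and timer are where they were, and the arm is clear.

```bash
python3 -c "
from station import r
print(r.job_done())"
```

```text
the job is handed in; nothing more can be done
None
```

The job is handed in, verdict not shown: the shutter was pushed open to its stop, the tare key pressed to its stop and released, and the shutter closed again; peak force was about 19 N, and the vial and nearby objects look unmoved in the last picture.

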